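Set out an incense burner with its screw cover shown on a laid-down box

ROBOT

A 7-joint arm with a two-finger parallel gripper is mounted at the origin on the work surface. World frame = base frame: x ahead of the robot, y to its left, z up, the work surface at z = 0. Lengths are in mm, angles in rad, forces in N, time in s.
With the tool pointing down it reaches from about 400 to 750 mm from the base axis. Payload 19.5 kg.
Tool frame: the origin (TCP) lies on the centre line of the jaws, within the pads' length; the fingertips stand 17 mm ahead of it and the grasp point (between the pads) lies 2 mm behind it; z points along the fingers, y is the direction in which the jaws open and shut (so a half turn about z gives the same grasp; the last joint's range is limited). The gripper opens to 85 mm and grips with 20 to 120 N. Pads are 22 mm wide; open, the fingers measure 114 mm over their backs; the gripper's body (76 mm by 85 mm) begins 54 mm behind the grasp point. The pads swing forward as they close: fully open they stand 13 mm farther back than shut.
Start: joints at [1.063, 0.707, -0.028, 1.485, 0.022, 0.951, -0.075], TCP at [258.244, -513.719, 248.268] pointing down, gripper open.
Joint ranges: [-2.71, 2.71], [-0.32, 2.16], [-1.57, 1.52], [0, 2.45], [-1.46, 4.6], [0, 2.02], [-2.83, 2.83]. Speed limits (rad/s): [1.89, 1.89, 2.57, 2.57, 3.01, 3.01, 3.01].

INTERFACE

Orientations are given as a unit quaternion [x, y, z, w].
In Python, from bench import ctrl gives the robot as it stands. The module is installed in compiled form; this text tells all that it offers.
- The arm moves only by the tool arm_command, never from a script. Its arguments are lists of equal length, an entry for each row: "dp": the shift along the tool's x, y, z as a fraction of full scale, a list of three; "delta_rot": the turn, a rotation vector about the tool's x, y, z as a fraction of full scale, a list of three; "jaw": the closure, from 0 (fully open) to 1 (shut). In form: {"dp": [[x, y, z], ...], "delta_rot": [[rx, ry, rz], ...], "jaw": [jaw, ...]}. A call has 1 to 10 rows; each row shifts and turns the commanded pose from where the row before left it, along the tool's axes as they then stand; what a row does not reach is not made up. Full scale, the value 1, is 5 cm for a shift and 6 degrees for a turn. A row lasts 1/10 s, in which the tool goes at most 50 mm and 8.59 degrees, less where a joint would pass 70% of its speed; a pose out of reach is approached as far as the arm can. A call with a number of a shift or a turn outside -1 to 1 is refused whole. A call with a gripper value outside its range is refused whole. The fingers move at their own pace and stop on an object; the grip force is fixed at half the most. Time passes only in rows, so rows that do not move let the fingers close. It gives the time, the measured TCP pose, the force and the opening at its end, in the units of the state.
- ctrl.observe(): the state, without advancing time (a new reading comes with each control period).
- ctrl.camera(name): name is "side" or "top"; returns a dict with "image" (384x512x3 uint8, red, green, blue), "range_z" (384x512 float32, mm along the optical axis (not along the pixel's ray), 0 where there is no reading), "fx", "fy", "cx", "cy" (pixels), "view" (4x4, takes a point from world to camera coordinates). Camera axes: x right, y up, looking along -z (the intrinsics and any distortion apply to the point x, -y, -z); pixel columns grow to the right and rows downward; lengths in mm; the calibration is good to about 2 mm. A picture is of the moment at which its call begins.
- ctrl.finish_job(): hands the job in, once; it reports no verdict.
The state is a dict: "time": time; "joint_positions": joint angles; "joint_velocities": joint speeds; "joint_torque": joint torques, N m; "tool_pos": TCP position; "ee_rot": TCP orientation; "contact_force": force on the tool from outside, world axes, zero at the start; "torque": the same for the moment, N m; "grip_width": finger opening in mm.
Only numpy, scipy, OpenCV 4.12 (cv2) and the standard library are available. Lean on these libraries where they do the work, as an engineer would, in place of code of your own. Each camera call takes 0.05 s, during which the arm holds its last target.

TASK

First tip the tall carved box over, away from the robot, so that it lies along its red runner with its carved face up. Then unscrew the cover of the incense burner (anticlockwise) without forcing it, lift it clear, and set it down gently, knob up, on the middle of the lying box, which serves as its stand. Do not drop the cover, and leave the other pieces on the stall undisturbed and standing.

Things in the scene. Friction and masses are not known exactly. Their poses are not given: they have to be found in the camera images.
- runner: dark red felt runner with two gold stripes, 380 x 140, 3 thick, fixed flat on the table. Origin: centre of its underside; x along its length, pointing away from the robot (yaw within 0.3 rad of straight ahead), y to the left, z up. It lies on the left or the right half of the stall.
- tallbox: brown wooden box, 100 x 100 x 240 high, 0.4 to 0.8 kg, too wide to grip, loose, standing on the runner's near end (some 120 before its centre), square to it within 0.1 rad. Origin: centre of its underside; z to its top; -x points out of its carved (dark lattice) face, which looks to the robot at the start. A gold strip on its top marks the carved side.
- tallbox_mid (a point): centre and balance point of the tall box, 120 above its origin along its z. The box must fall about its far bottom edge (towards its own +x); it passes balance when its top has been pushed about 100 forward
- tallbox_top (a point): centre of the carved face of the tall box, 120 up and 50 out from the box's axis: where the cover shall stand once the box lies; then 103 above the table. Same axes as the box.
- burner: round bronze incense burner on three feet, 128 dia, with two side loops reaching 87 out along y and -y, fixed to the table; hollow neck 44 dia, rim 88 high. Origin: centre of its underside, z up; x points to the gold dot on its shoulder, where the cover's gold dot stands when fully tight. It lies on the other half of the stall from the runner.
- burner_rim (a point): centre of the neck's rim, 88 above the table. The cover's yaw relative to the burner is 0 when tight, 0 to 0.9 rad at the start; turned easily anticlockwise from above (yaw growing) to between 3.8 and 5.6 rad it is free and lifts straight off (20 of lift clears the neck); stop at 5.7
- cover: dark round screw cover on the burner, 0.25 kg, loose but held by the thread; 69 dia with a golden square knob on top. Origin: centre of the skirt's lower edge, 72 above the table when on the burner; z up, x through the gold dot on its skirt. Rim seat 16, dome top 24, knob 24 to 52 above the origin. It rests on the rim while turned (does not rise; 2 to 5 axial play).
- cover_knob (a point): middle of the cover's knob, 26 x 26 x 28 high, 38 above the cover's origin; its flats face the cover's x, y, -x, -y
- vase: slim dark bottle vase, loose, 58 dia x 150 high. Bystander; origin: centre of its underside, z up.
- jar: blue ceramic lidded jar, loose, 54 dia x 75 high. Bystander; origin: centre of its underside, z up.
- bowl: small bronze bowl, loose, 60 dia x 40 high. Bystander; origin: centre of its underside, z up.
- pot: small copper pot with a lid knob, loose, 58 dia x 62 high. Bystander; origin: centre of its underside, z up.
- cup: brass cup, loose, 52 dia x 55 high. Bystander; origin: centre of its underside, z up.
- stand: golden candle stand, loose, foot 56 dia, 130 high. Bystander; origin: centre of its underside, z up.
- tower: plain dark upright wooden box, loose, 60 x 60 x 170 high, NOT the one to lay down. Bystander; origin: centre of its underside, z up.
Mind the look-alikes: they are no part of the job. What is shaped like the cover but green is not meant. What is shaped like the tallbox but blue is not meant.

How it is judged (in metres and radians):
On the way, in this order (a step that is already met when the one before it is completed fails the run):
1. the tall box lies on the runner, carved face up, while the cover is still on the burner (angle between tallbox's own x axis and vertical above 3 rad and y of tallbox_mid in the frame of runner between -0.05 and 0.05 m and x of tallbox_mid in the frame of runner between -0.05 and 0.13 m and angle between the z axis of tallbox and the x axis of runner, either way round below 0.3 rad and linear speed of tallbox below 0.1 m/s and distance between cover and burner_rim below 0.025 m), for 0.2 s.
2. the cover has been unscrewed and lifted clear of the burner's neck (z of cover in the frame of burner_rim above 0.02 m), for 0.05 s.
At the end, for the whole second after the job is handed in: Box lies carved face up (0.14 rad), along the runner (0.3 rad), its centre within 50 mm of the runner's centre line and 50 mm before to 130 mm beyond its middle; cover at rest upright (0.15 rad) on that face, within 25 mm of its middle across and 50 mm along (angle between tallbox's own x axis and vertical above 3 rad and y of tallbox_mid in the frame of runner between -0.05 and 0.05 m and x of tallbox_mid in the frame of runner between -0.05 and 0.13 m and angle between the z axis of tallbox and the x axis of runner, either way round below 0.3 rad and angle between cover's own z axis and vertical below 0.15 rad and x of cover in the frame of tallbox between -0.056 and -0.044 m and y of cover in the frame of tallbox between -0.025 and 0.025 m and z of cover in the frame of tallbox between 0.07 and 0.17 m and linear speed of each of cover, tallbox below 0.03 m/s and angular speed of cover below 0.3 rad/s); the robot touches nothing.
It fails at once if the cover is dropped (moves faster than 0.6 m/s with no finger on it) (linear speed of cover above 0.6 m/s and contact force between the fingers and cover below 0.05 N).
It fails at once if the cover is torn at: more than 80 N between cover and burner (contact force between cover and burner above 80 N).
It fails at once if another piece is shifted more than 25 mm or tipped (distance of any of vase, jar, bowl, pot, cup, stand, tower from where it was at the start of the episode above 0.025 m or angle between any of vase, jar, bowl, pot, cup, stand, tower's own z axis and vertical above 0.4 rad).
It also fails if it takes over 69 s, if anything falls off the work surface, if the arm or the gripper's body presses on something with over 40 N, if the wrist force passes 120 N, or if a joint passes its speed limit or range.

## Working session

There is one attempt and no reset: what is moved stays moved. The work goes in short steps, Python scripts to look and compute and a tool call to move; the robot and the scene stay as the last step left them, time stands still between calls to the robot, and variables do not carry over. Pictures are saved under pics/ and viewed, and the job is handed in when it is done.

Besides the shell and the picture viewer there is one more tool, called by a JSON object that holds its "fn" and its "kwargs". arm_command: Moves the arm, as the interface text tells. Its arguments: {"type":"object","properties":{"dp":{"type":"array"},"delta_rot":{"type":"array"},"jaw":{"type":"array"}},"required":["dp","delta_rot","jaw"]}

```bash
mkdir -p pics
python3 - <<'E'
from bench import ctrl
import cv2, numpy as np
s=ctrl.observe(); print({k:np.round(v,3) for k,v in s.items()})
for n in ("top","side"):
    c=ctrl.camera(n); cv2.imwrite(f"pics/{n}0.png",c["image"][:,:,::-1]); np.savez(f"{n}0.npz",**c)
    print(n,c["fx"],c["fy"],c["cx"],c["cy"],[k for k in c]); print(np.round(c["view"],3))
E
```

```text
{'time': np.float64(0.0), 'joint_positions': array([ 1.063,  0.707, -0.028,  1.485,  0.022,  0.951, -0.076]), 'joint_velocities': array([-0.001, -0.001, -0.002, -0.002, -0.002, -0.001,  0.   ]), 'joint_torque': array([ 0.0000e+00, -8.8320e+01,  1.2350e+00, -2.3616e+01,  1.7000e-02,
        7.0000e-03,  0.0000e+00]), 'tool_pos': array([ 258.12 , -513.533,  247.832]), 'ee_rot': array([ 0.973,  0.231, -0.   , -0.001]), 'contact_force': array([ 0.262, -0.885, -0.103]), 'torque': array([-0.021,  0.012,  0.017]), 'grip_width': np.float64(85.543)}
top 369.75007280235485 369.75007280235485 254.34162066895885 188.48061340307942 ['image', 'range_z', 'fx', 'fy', 'cx', 'cy', 'view']
[[ 2.40000e-02 -1.00000e+00 -5.00000e-03 -1.67830e+01]
 [ 9.99000e-01  2.40000e-02  4.20000e-02 -5.84179e+02]
 [-4.20000e-02 -6.00000e-03  9.99000e-01 -1.01230e+03]
 [ 0.00000e+00  0.00000e+00  0.00000e+00  1.00000e+00]]
side 400.1572518621645 400.1572518621645 255.60890483807688 185.11654690447438 ['image', 'range_z', 'fx', 'fy', 'cx', 'cy', 'view']
[[-9.610000e-01  2.750000e-01  2.300000e-02  5.520080e+02]
 [-1.500000e-01 -5.910000e-01  7.930000e-01  3.134400e+01]
 [ 2.310000e-01  7.590000e-01  6.090000e-01 -1.113446e+03]
 [ 0.000000e+00  0.000000e+00  0.000000e+00  1.000000e+00]]
```

View pics/top0.png

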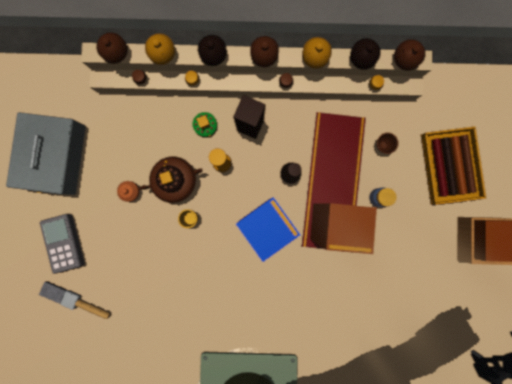

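View pics/side0.png

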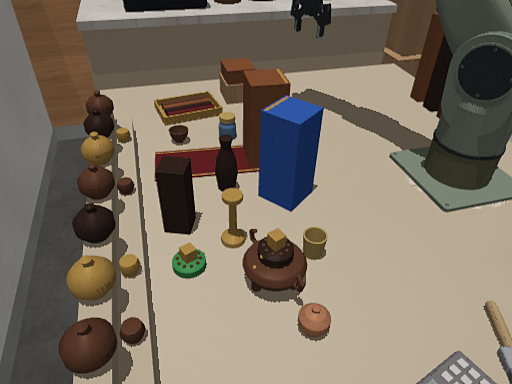

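The top view shows the burner with its dark cover at (172,180) and the green look-alike at (205,124). The runner is at (337,165), with the brown tallbox on its near end at (345,228) and the blue look-alike box at (268,228). The brown box on the runner with the gold strip, and the dark cover with the golden knob on the burner, fit the description. I'll confirm them in enlarged crops and measure.

```bash
cat > h.py <<'E'
import numpy as np, cv2
def world(c):
    z=np.asarray(c["range_z"],float); v,u=np.mgrid[0:z.shape[0],0:z.shape[1]]
    x=(u-c["cx"])/c["fx"]*z; y=(v-c["cy"])/c["fy"]*z
    P=np.stack([x,-y,-z],-1); V=np.array(c["view"])
    return (P-V[:3,3])@V[:3,:3]   # R^T (p-t)
def load(n): return dict(np.load(n))
E
python3 - <<'E'
from h import *
c=load("top0.npz"); W=world(c); im=c["image"]; hsv=cv2.cvtColor(im,cv2.COLOR_RGB2HSV)
for nm,(u,v) in dict(burnknob=(166,178),box=(345,215),tower=(250,108),stand=(218,158),vase=(291,172),jar=(383,196),bowl=(387,145),cup=(190,218),pot=(128,190),blue=(268,225),table=(230,300),runner=(337,150)).items(): print(nm,np.round(W[v,u]))
def reg(nm,m):
    P=W[m]; r=cv2.minAreaRect(P[:,:2].astype(np.float32)); print(nm,m.sum(),np.round(P.mean(0),1),r, np.round(cv2.boxPoints(r)).tolist())
u=np.arange(512)[None,:]+0*np.arange(384)[:,None]; v=np.arange(384)[:,None]+0*u
def win(a,b,c_,d): return (u>=a)&(u<=b)&(v>=c_)&(v<=d)
z=W[...,2]
reg("boxtop",win(300,390,190,260)&(z>225)&(z<255))
reg("bluetop",win(230,305,190,265)&(z>225)&(z<255))
reg("runner",win(295,372,105,260)&(z<12)&(im[...,0].astype(int)-im[...,1]>45)&(hsv[...,1]>120))
reg("knob",win(150,190,160,200)&(z>118)&(z<135))
reg("dome",win(140,205,150,210)&(z>80)&(z<135))
for nm,w,lo in [("tower",win(225,275,90,145),155),("stand",win(205,235,140,175),100),("vase",win(275,305,155,190),30),("jar",win(368,400,180,212),55),("bowl",win(372,402,130,160),20),("cup",win(178,202,205,230),40),("pot",win(112,138,178,204),30),("green",win(188,222,108,142),10)]:
    reg(nm,w&(z>lo))
a=cv2.resize(im[140:220,130:220],None,fx=5,fy=5,interpolation=cv2.INTER_CUBIC)
b=cv2.resize(im[190:260,300:385],None,fx=5,fy=5,interpolation=cv2.INTER_CUBIC)
o=np.zeros((400,880,3),np.uint8); o[:400,:450]=a; o[:350,452:877]=b
cv2.imwrite("pics/crop1.png",cv2.resize(o[:,:,::-1],(792,360)))
E
```

```text
burnknob [600. 216. 123.]
box [ 523. -199.  243.]
tower [768.  11. 169.]
stand [652.  88. 133.]
vase [620. -91. 149.]
jar [ 570. -338.   74.]
bowl [ 715. -370.    8.]
cup [498. 174.   9.]
pot [571. 335.  49.]
blue [497. -35. 238.]
table [274.  57.  -1.]
runner [ 698. -232.    3.]
boxtop 2277 [ 494.6 -211.4  243. ] ((496.4063415527344, -184.29962158203125), (158.3440704345703, 99.95156860351562), 86.22010040283203) [[441.0, -260.0], [541.0, -267.0], [551.0, -109.0], [452.0, -102.0]]
bluetop 2178 [488.4 -35.  240.5] ((488.44000244140625, -35.00318145751953), (100.07630920410156, 100.04573822021484), 36.962337493896484) [[418.0, -25.0], [479.0, -105.0], [559.0, -45.0], [498.0, 35.0]]
runner 4672 [ 659.6 -223.6    3.3] ((611.2921752929688, -223.8030242919922), (138.46478271484375, 378.3057556152344), 84.78578186035156) [[417.0, -276.0], [793.0, -310.0], [806.0, -172.0], [429.0, -138.0]]
knob 118 [602.2 216.3 124.5] ((602.4193725585938, 216.85195922851562), (25.8619327545166, 26.190940856933594), 18.98204231262207) [[586.0, 225.0], [594.0, 200.0], [619.0, 209.0], [610.0, 233.0]]
dome 590 
[... 1042 characters left out ...]
.622291564941406, 420.6060791015625), 22.22783660888672) [[541.0, -9.0], [700.0, -398.0], [754.0, -376.0], [595.0, 13.0]]
cup 124 [499.6 172.   77. ] ((527.522705078125, 98.39789581298828), (50.167972564697266, 210.10238647460938), 20.712461471557617) [[467.0, 188.0], [541.0, -9.0], [588.0, 9.0], [514.0, 206.0]]
pot 360 [568.4 337.4  46.8] ((568.536376953125, 180.72091674804688), (54.80265426635742, 378.8893737792969), 0.023943033069372177) [[541.0, 370.0], [541.0, -9.0], [596.0, -9.0], [596.0, 370.0]]
green 490 [753.9 135.8  47. ] ((675.0607299804688, 64.58062744140625), (297.7827453613281, 66.9755630493164), 41.38789749145508) [[541.0, -9.0], [585.0, -59.0], [809.0, 138.0], [765.0, 188.0]]
```

View pics/crop1.png

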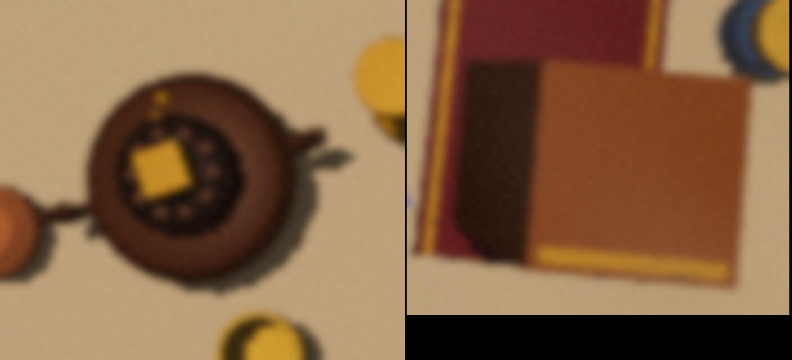

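The crop confirms both targets. The brown box has its gold strip at the near edge (crop 632,263), and the dark cover with the golden knob at (160,170) sits on the bronze burner. Next I'll refine the poses.

Run:
```python
from h import *
c=load("top0.npz"); W=world(c); im=c["image"]; z=W[...,2]; ok=c["range_z"]>0
u=np.arange(512)[None,:]+0*np.arange(384)[:,None]; v=np.arange(384)[:,None]+0*u
m=(u>300)&(u<390)&(v>190)&(v<260)&(z>238)&(z<250)&(W[...,1]<-150)&ok
r=cv2.minAreaRect(W[m][:,:2].astype(np.float32)); print("box",r,cv2.boxPoints(r).round().tolist(),np.median(W[m],0))
m=(u>150)&(u<190)&(v>160)&(v<200)&(z>118)&(z<130)&ok
print("knob",np.median(W[m],0), cv2.minAreaRect(W[m][:,:2].astype(np.float32)))
# burner body circle from its silhouette at shoulder
m=(u>140)&(u<205)&(v>150)&(v<210)&ok&(z>40)&(z<70)
print("burner rect",cv2.minEnclosingCircle(W[m][:,:2].astype(np.float32)))
hsv=cv2.cvtColor(im,cv2.COLOR_RGB2HSV)
g=(hsv[...,0]>15)&(hsv[...,0]<30)&(hsv[...,1]>150)&(hsv[...,2]>90)&(u>145)&(u<200)&(v>152)&(v<208)&ok
n,l,st,ce=cv2.connectedComponentsWithStats(g.astype(np.uint8))
for i in range(1,n): print(st[i],ce[i],W[l==i].mean(0).round(1))
l=(z>35)&(z<75)&ok
for nm,a in (("L",(138,153,180,196)),("R",(193,208,165,182))):
    m=l&(u>=a[0])&(u<=a[1])&(v>=a[2])&(v<=a[3]); print(nm,m.sum(),W[m].mean(0).round(1))
cv2.imwrite("pics/crop2.png",cv2.resize(im[145:215,135:210,::-1],None,fx=8,fy=8,interpolation=cv2.INTER_CUBIC))
s=load("side0.npz")["image"]; cv2.imwrite("pics/crop3.png",cv2.resize(s[220:305,230:320,::-1],None,fx=6,fy=6,interpolation=cv2.INTER_CUBIC))
```

```text
box ((494.5086364746094, -213.02297973632812), (100.77213287353516, 99.95156860351562), 86.22010040283203) [[441.0, -260.0], [541.0, -267.0], [548.0, -166.0], [448.0, -159.0]] [ 494.31450247 -212.56054906  243.29114413]
knob [602.63274114 215.98098431 124.57906093] ((602.4193725585938, 216.85195922851562), (25.8619327545166, 26.190940856933594), 18.98204231262207)
burner rect ((594.5814819335938, 213.2873077392578), 83.23763275146484)
[164 161   3   2   5] [165.2 161.4] [647.8 233.3  67.7]
[164 165   1   1   1] [164. 165.] [636.6 232.1  83.7]
[159 171  14  13 134] [165.35820896 177.17910448] [602.6 218.2 121.3]
L 74 [582.9 275.9  59.8]
R 55 [616.  153.2  57.2]
```

View pics/crop2.png

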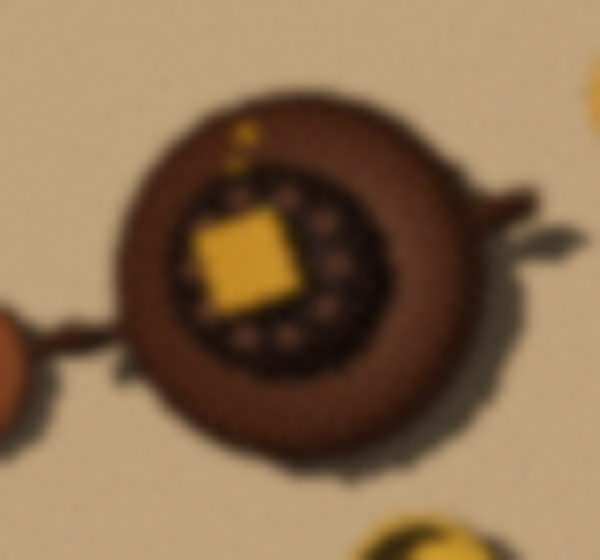

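View pics/crop3.png

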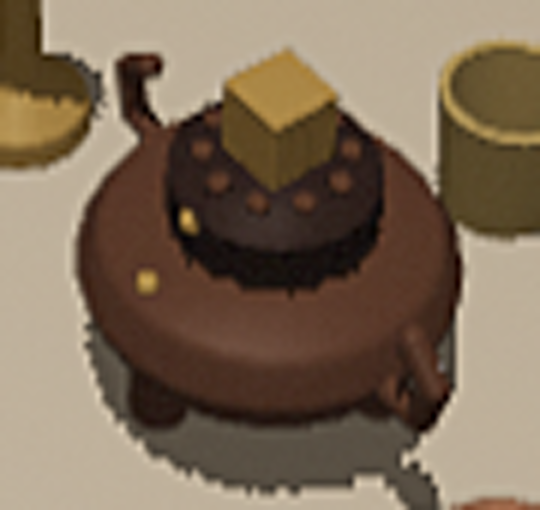

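{"fn": "arm_command", "kwargs": {"dp": [[0,0,0],[0,0,0],[0,0,0],[0,0,0],[0,0,0]], "delta_rot": [[0,0,1],[0,0,1],[0,0,1],[0,0,1],[0,0,1]], "jaw": [0.4,0.4,0.4,0.4,0.4]}}

```text
time: 0.6
tool_pos: [258.2, -513.6, 248.0]
ee_rot: [1.0, -0.031, -0.0, -0.0]
contact_force: [0.1, 0.6, -0.6]
grip_width: 51.1
```

The gold dots on the cover and on the shoulder nearly line up (crop 236,165 and 242,135), so the cover starts about tight, with yaw near 0. Now I'll move behind the box.

{"fn": "arm_command", "kwargs": {"dp": [[0.29,-0.79,0.07],[0.29,-0.79,0.07],[0.29,-0.79,0.07],[0.29,-0.79,0.07],[0.29,-0.79,0.07],[0.29,-0.79,0.07],[0.29,-0.79,0.07],[0.29,-0.79,0.07],[0,0,0],[0,0,0]], "delta_rot": [[0,0,0],[0,0,0],[0,0,0],[0,0,0],[0,0,0],[0,0,0],[0,0,0],[0,0,0],[0,0,0],[0,0,0]], "jaw": [0.4,0.4,0.4,0.4,0.4,0.4,0.4,0.4,0.4,0.4]}}

```text
time: 1.6
tool_pos: [392.5, -204.5, 220.2]
ee_rot: [1.0, -0.028, -0.0, -0.0]
contact_force: [-0.1, -0.2, 0.2]
grip_width: 51.3
```

```bash
python3 -c "
from bench import ctrl
s=ctrl.observe();print(s['joint_positions'].round(3) if hasattr(s['joint_positions'],'round') else s['joint_positions'],s['tool_pos'],s['ee_rot'],s['contact_force'])"
```

```text
[ 0.3    0.575  0.181  1.985 -0.175  0.596 -1.029] [ 392.47264026 -204.51652708  220.1859245 ] [ 9.99606250e-01 -2.80587507e-02 -2.25561699e-04 -3.35823572e-05] [-0.0553727  -0.21973617  0.23640238]
```

{"fn": "arm_command", "kwargs": {"dp": [[0.2,0,0],[0.2,0,0],[0.2,0,0],[0.2,0,0],[0.2,0,0],[0.2,0,0],[0.2,0,0],[0.2,0,0]], "delta_rot": [[0,0,0],[0,0,0],[0,0,0],[0,0,0],[0,0,0],[0,0,0],[0,0,0],[0,0,0]], "jaw": [0.4,0.4,0.4,0.4,0.4,0.4,0.4,0.4]}}

```text
time: 2.4
tool_pos: [472.9, -210.4, 220.2]
ee_rot: [1.0, -0.03, -0.0, 0.0]
contact_force: [-0.8, -0.4, 0.7]
grip_width: 51.0
```

Run:
```python
from bench import ctrl
import cv2
cv2.imwrite("pics/side1.png",ctrl.camera("side")["image"][:,:,::-1])
```

```text
(no output)
```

View pics/side1.png

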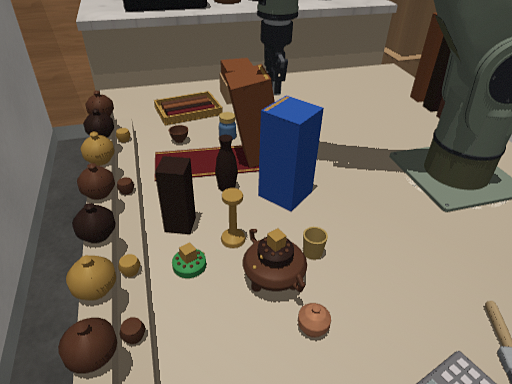

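The picture shows the brown box at (250,115) tipping forward, with the fingers at (280,75) behind it. I'll keep pushing slowly past balance.

{"fn": "arm_command", "kwargs": {"dp": [[0.2,0,0],[0.2,0,0],[0.2,0,0],[0.2,0,0],[0.2,0,0],[0.1,0,0],[0.1,0,0],[0.1,0,0],[0.1,0,0]], "delta_rot": [[0,0,0],[0,0,0],[0,0,0],[0,0,0],[0,0,0],[0,0,0],[0,0,0],[0,0,0],[0,0,0]], "jaw": [0.4,0.4,0.4,0.4,0.4,0.4,0.4,0.4,0.4]}}

```text
time: 3.35
tool_pos: [542.3, -213.7, 220.3]
ee_rot: [1.0, -0.029, -0.0, -0.0]
contact_force: [0.2, 0.7, -0.3]
grip_width: 51.3
```

Run:
```python
from bench import ctrl
import cv2
cv2.imwrite("pics/side2.png",ctrl.camera("side")["image"][:,:,::-1])
```

```text
(no output)
```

View pics/side2.png

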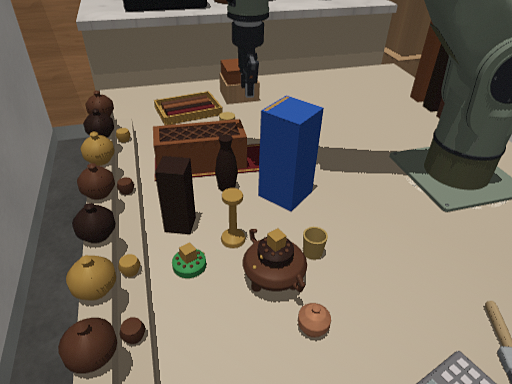

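The box lies carved face up on the runner at (200,145), and the rest stands. Now I'll rise and cross over to the burner.

{"fn": "arm_command", "kwargs": {"dp": [[0,0,-0.8],[0,0,-0.8],[0.1,-0.9,0],[0.1,-0.9,0],[0.1,-0.9,0],[0.1,-0.9,0],[0.1,-0.9,0],[0.1,-0.9,0],[0.1,-0.9,0],[0,-0.9,0]], "delta_rot": [[0,0,0],[0,0,0],[0,0,0],[0,0,0],[0,0,0],[0,0,0],[0,0,0],[0,0,0],[0,0,0],[0,0,0]], "jaw": [0.4,0.4,0.4,0.4,0.4,0.4,0.4,0.4,0.4,0.4]}}

```text
time: 4.4
tool_pos: [598.0, 145.6, 300.3]
ee_rot: [1.0, -0.029, 0.0, 0.0]
contact_force: [-0.1, 0.5, -0.8]
grip_width: 51.1
```

{"fn": "arm_command", "kwargs": {"dp": [[0,-0.7,0],[0,-0.7,0],[0,0,0],[0,0,0],[0,0,0],[0,0,0],[0,0,0]], "delta_rot": [[0,0,0],[0,0,0],[0,0,-0.9],[0,0,-0.9],[0,0,-0.9],[0,0,-1],[0,0,0]], "jaw": [0.4,0.4,0,0,0,0,0]}}

```text
time: 5.1
tool_pos: [601.8, 213.5, 300.3]
ee_rot: [0.986, 0.165, -0.0, -0.0]
contact_force: [-0.4, -0.1, -0.4]
grip_width: 85.5
```

Run:
```python
from bench import ctrl
from h import *
s=ctrl.observe();print(np.round(s['joint_positions'],3),np.round(s['tool_pos'],1),np.round(s['ee_rot'],4), 'yaw',2*np.arctan2(s['ee_rot'][1],s['ee_rot'][0]),s['time'])
c=load("side0.npz");W=world(c);z=W[...,2]
m=np.zeros(z.shape,bool);m[225:252,262:292]=1
m&=(z>117)&(z<135); print(m.sum(),np.median(W[m],0),cv2.minAreaRect(W[m][:,:2].astype(np.float32)))
c=ctrl.camera("side");cv2.imwrite("pics/side3.png",c["image"][:,:,::-1])
W=world(c);z=W[...,2]
m=np.zeros(z.shape,bool);m[225:252,262:292]=1
m&=(z>117)&(z<135); print(m.sum(),np.median(W[m],0),cv2.minAreaRect(W[m][:,:2].astype(np.float32)))
```

```text
[-0.461  0.779  0.173  1.131 -0.129  1.241 -1.535] [601.8 213.5 300.3] [ 9.863e-01  1.650e-01 -1.000e-04 -1.000e-04] yaw 0.3314589456537663 5.1
177 [601.3752417  220.73845947 122.70387339] ((600.7346801757812, 219.44644165039062), (28.47278594970703, 27.317977905273438), 26.02516746520996)
178 [601.45222255 221.6200774  122.80173825] ((600.1908569335938, 219.49461364746094), (26.779857635498047, 26.844755172729492), 20.699026107788086)
```

View pics/side3.png

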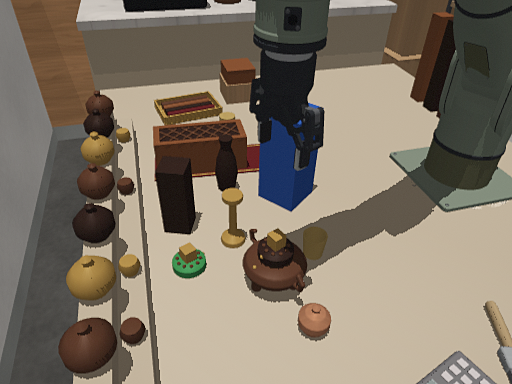

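The gripper hovers above the burner, with the box lying behind it and all pieces standing. I'll take the mean of the two camera readings for the knob and go down with the jaws open.

{"fn": "arm_command", "kwargs": {"dp": [[0.02,-0.08,0.7],[0,0,0.7],[0,0,0.7],[0,0,0.6],[0,0,0.4],[0,0,0.3],[0,0,0.26],[0,0,0],[0,0,0]], "delta_rot": [[0,0,0],[0,0,0],[0,0,0],[0,0,0],[0,0,0],[0,0,0],[0,0,0],[0,0,0],[0,0,0]], "jaw": [0,0,0,0,0,0,0,0,0]}}

```text
time: 6.05
tool_pos: [601.7, 217.8, 117.8]
ee_rot: [0.987, 0.164, 0.0, -0.0]
contact_force: [0.8, 0.3, 0.2]
grip_width: 85.5
```

Run:
```python
from bench import ctrl
from h import *
for n in("side","top"):
  c=ctrl.camera(n);im=c["image"]
  a=im[190:310,210:350] if n=="side" else im[130:230,110:230]
  cv2.imwrite(f"pics/{n}4.png",cv2.resize(a[:,:,::-1],None,fx=5,fy=5,interpolation=cv2.INTER_CUBIC))
```

```text
(no output)
```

View pics/side4.png

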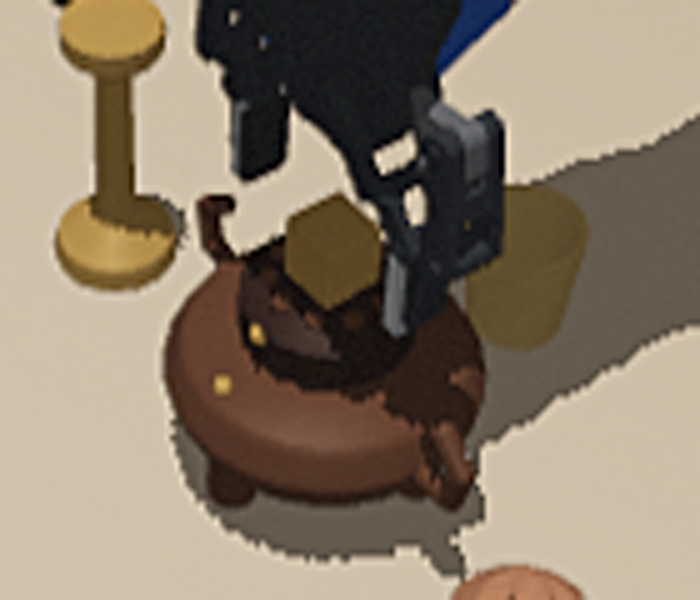

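The fingers straddle the knob (335,250 in the crop). Now I'll close.

{"fn": "arm_command", "kwargs": {"dp": [[0,0,0],[0,0,0],[0,0,0],[0,0,0],[0,0,0],[0,0,0],[0,0,0],[0,0,0]], "delta_rot": [[0,0,0],[0,0,0],[0,0,0],[0,0,0],[0,0,0],[0,0,0],[0,0,0],[0,0,0]], "jaw": [0.3,0.5,0.7,1,1,1,1,1]}}

```text
time: 6.95
tool_pos: [601.6, 217.8, 117.7]
ee_rot: [0.986, 0.164, 0.0, -0.0]
contact_force: [-0.7, -0.4, 4.8]
grip_width: 24.8
```

Run:
```python
from bench import ctrl
from h import *
s=ctrl.observe();print(np.round(s['joint_positions'],3),np.round(s['tool_pos'],2),np.round(s['ee_rot'],4),s['contact_force'],s['torque'],s['grip_width'])
```

```text
[-0.458  0.972  0.137  1.366 -0.156  0.813 -1.514] [601.63 217.81 117.69] [ 9.865e-01  1.641e-01  2.000e-04 -1.000e-04] [-0.70702948 -0.37285756  4.75435422] [-0.06779029  0.28584876  0.05521635] 24.785059474350135
```

{"fn": "arm_command", "kwargs": {"dp": [[0,0,0],[0,0,0],[0,0,0],[0,0,0],[0,0,0]], "delta_rot": [[0,0,-0.5],[0,0,-0.5],[0,0,-0.5],[0,0,-0.5],[0,0,-0.5]], "jaw": [1,1,1,1,1]}}

```text
time: 7.45
tool_pos: [601.7, 217.9, 117.7]
ee_rot: [0.956, 0.292, 0.0, -0.0]
contact_force: [0.5, 0.8, 4.7]
grip_width: 25.1
```

```bash
cat > st.py <<'E'
from bench import ctrl
from h import *
s=ctrl.observe();print('q',np.round(s['joint_positions'],3),'p',np.round(s['tool_pos'],2),'yaw',round(2*np.arctan2(s['ee_rot'][1],s['ee_rot'][0]),3),'F',np.round(s['contact_force'],1),'M',np.round(s['torque'],2),'w',round(float(s['grip_width']),1))
E
python3 st.py
```

```text
q [-0.426  0.968  0.065  1.365 -0.074  0.81  -1.316] p [601.73 217.86 117.69] yaw 0.593 F [0.5 0.8 4.7] M [ 0.02  0.03 -0.02] w 25.1
```

{"fn": "arm_command", "kwargs": {"dp": [[0,0,0],[0,0,0],[0,0,0],[0,0,0],[0,0,0],[0,0,0],[0,0,0],[0,0,0],[0,0,0],[0,0,0]], "delta_rot": [[0,0,-0.9],[0,0,-0.9],[0,0,-0.9],[0,0,-0.9],[0,0,-0.9],[0,0,-0.9],[0,0,-0.9],[0,0,-0.9],[0,0,-0.9],[0,0,-0.9]], "jaw": [1,1,1,1,1,1,1,1,1,1]}}

```text
time: 8.45
tool_pos: [601.7, 217.9, 117.7]
ee_rot: [0.719, 0.695, 0.0, 0.0]
contact_force: [-0.1, -0.2, 4.0]
grip_width: 25.0
```

```bash
python3 st.py
python3 - <<'E'
from bench import ctrl
from h import *
c=ctrl.camera("side");im=c["image"]
cv2.imwrite(f"pics/side5.png",cv2.resize(im[190:310,210:350,::-1],None,fx=5,fy=5,interpolation=cv2.INTER_CUBIC))
E
```

```text
q [-0.311  0.968 -0.194  1.36   0.216  0.833 -0.602] p [601.73 217.89 117.7 ] yaw 1.538 F [-0.1 -0.2  4. ] M [ 0.07  0.08 -0.05] w 25.0
```

View pics/side5.png

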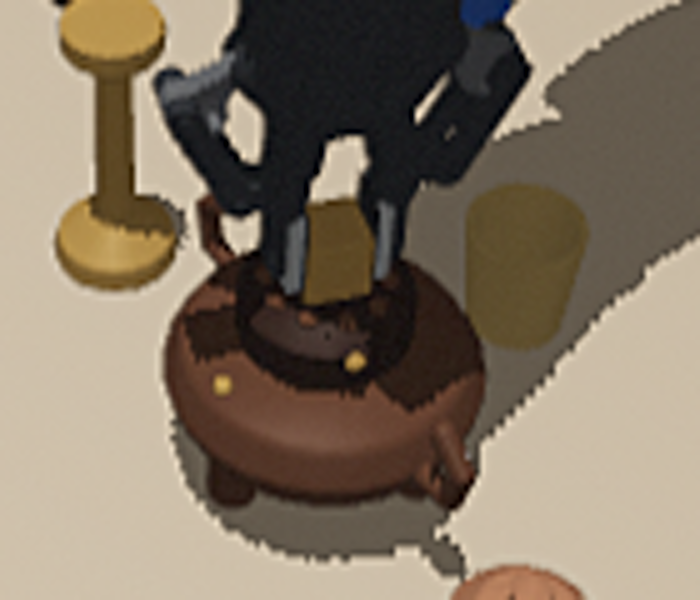

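The gold dot on the cover has moved to (355,360), so the cover turns with the jaws. I'll keep turning.

{"fn": "arm_command", "kwargs": {"dp": [[0,0,0],[0,0,0],[0,0,0],[0,0,0],[0,0,0],[0,0,0],[0,0,0],[0,0,0],[0,0,0],[0,0,0]], "delta_rot": [[0,0,-0.9],[0,0,-0.9],[0,0,-0.9],[0,0,-0.9],[0,0,-0.9],[0,0,-0.9],[0,0,-0.9],[0,0,-0.9],[0,0,-0.9],[0,0,-0.9]], "jaw": [1,1,1,1,1,1,1,1,1,1]}}

```text
time: 9.5
tool_pos: [601.2, 217.4, 117.7]
ee_rot: [0.325, 0.946, -0.0, -0.0]
contact_force: [-5.8, -2.5, 9.6]
grip_width: 25.2
```

```bash
python3 st.py
```

```text
q [-0.202  0.992 -0.446  1.356  0.479  0.901  0.138] p [601.23 217.36 117.7 ] yaw 2.479 F [-5.8 -2.5  9.6] M [-0.33  1.26 -0.22] w 25.2
```

{"fn": "arm_command", "kwargs": {"dp": [[0,0,0],[0,0,0],[0,0,0],[0,0,0],[0,0,0],[0,0,0],[0,0,0],[0,0,0],[0,0,0],[0,0,0]], "delta_rot": [[0,0,-0.9],[0,0,-0.9],[0,0,-0.9],[0,0,-0.9],[0,0,-0.9],[0,0,-0.9],[0,0,-0.9],[0,0,-0.9],[0,0,-0.9],[0,0,-0.9]], "jaw": [1,1,1,1,1,1,1,1,1,1]}}

```text
time: 10.5
tool_pos: [601.1, 217.1, 117.7]
ee_rot: [-0.14, 0.99, -0.001, -0.001]
contact_force: [-6.5, -7.5, 12.5]
grip_width: 25.2
```

```bash
python3 st.py
```

```text
q [-0.108  1.036 -0.681  1.353  0.701  1.     0.922] p [601.07 217.12 117.69] yaw 3.422 F [-6.5 -7.5 12.5] M [-1.47  1.46 -0.22] w 25.2
```

{"fn": "arm_command", "kwargs": {"dp": [[0.01,-0.005,-0.01],[0,0,0],[0,0,0],[0,0,0],[0,0,0],[0,0,0],[0,0,0],[0,0,0]], "delta_rot": [[0,0,-0.9],[0,0,-0.9],[0,0,-0.9],[0,0,-0.9],[0,0,-0.9],[0,0,-0.9],[0,0,-0.9],[0,0,-0.9]], "jaw": [1,1,1,1,1,1,1,1]}}

```text
time: 11.3
tool_pos: [601.1, 216.7, 117.8]
ee_rot: [-0.494, 0.869, -0.0, -0.0]
contact_force: [-2.1, -3.2, 3.8]
grip_width: 25.1
```

```bash
python3 st.py
```

```text
q [-0.048  1.079 -0.85   1.352  0.846  1.088  1.581] p [601.06 216.72 117.77] yaw 4.176 F [-2.1 -3.2  3.8] M [-0.74  0.41 -0.11] w 25.1
```

{"fn": "arm_command", "kwargs": {"dp": [[0,0,0],[0,0,0],[0,0,0],[0,0,0],[0,0,0],[0,0,0],[0,0,0]], "delta_rot": [[0,0,-0.9],[0,0,-0.9],[0,0,-0.9],[0,0,-0.9],[0,0,-0.9],[0,0,-0.9],[0,0,-0.6]], "jaw": [1,1,1,1,1,1,1]}}

```text
time: 12.0
tool_pos: [601.3, 216.8, 117.7]
ee_rot: [0.739, -0.674, 0.0, 0.0]
contact_force: [0.4, -2.4, 0.9]
grip_width: 24.7
```

```bash
python3 st.py
python3 - <<'E'
from bench import ctrl
from h import *
c=ctrl.camera("side");im=c["image"]
cv2.imwrite(f"pics/side6.png",cv2.resize(im[190:310,210:350,::-1],None,fx=5,fy=5,interpolation=cv2.INTER_CUBIC))
E
```

```text
q [-0.009  1.118 -0.975  1.35   0.946  1.164  2.149] p [601.31 216.78 117.73] yaw -1.479 F [ 0.4 -2.4  0.9] M [-0.42 -0.1  -0.06] w 24.7
```

View pics/side6.png

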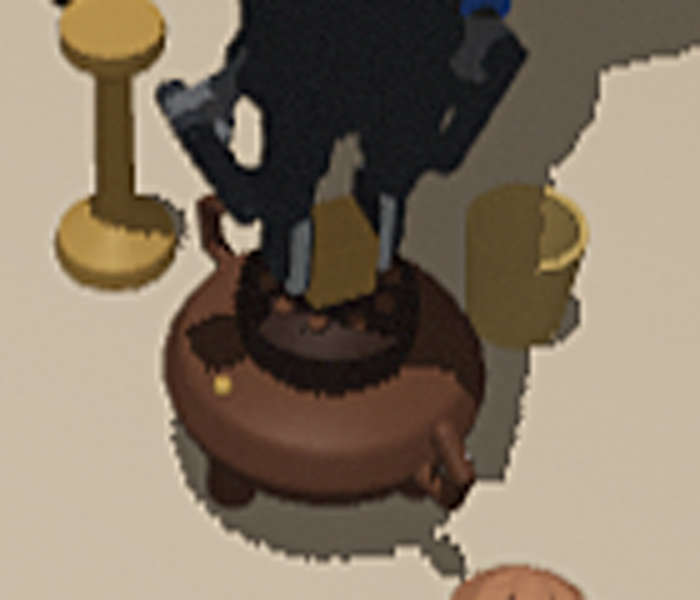

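The turn is about 4.47 rad, and the cover's dot has gone round the back. Now a gentle lift test.

{"fn": "arm_command", "kwargs": {"dp": [[0,0,-0.04],[0,0,-0.04],[0,0,-0.04],[0,0,-0.04]], "delta_rot": [[0,0,0],[0,0,0],[0,0,0],[0,0,0]], "jaw": [1,1,1,1]}}

```text
time: 12.45
tool_pos: [601.1, 217.0, 125.9]
ee_rot: [0.737, -0.675, 0.0, 0.0]
contact_force: [0.2, -4.2, -4.1]
grip_width: 24.8
```

```bash
python3 st.py
```

```text
q [-0.008  1.107 -0.98   1.345  0.936  1.176  2.152] p [601.1  217.01 125.87] yaw -1.483 F [ 0.2 -4.2 -4.1] M [-1.01 -0.14 -0.  ] w 24.8
```

{"fn": "arm_command", "kwargs": {"dp": [[0,0,-0.1],[0,0,-0.1],[0,0,-0.1],[0,0,-0.1],[0,0,-0.2],[0,0,-0.4],[0,0,-0.6],[0,0,-0.6],[0,0,-0.6],[0,0,-0.6]], "delta_rot": [[0,0,0],[0,0,0],[0,0,0],[0,0,0],[0,0,0],[0,0,0],[0,0,0],[0,0,0],[0,0,0],[0,0,0]], "jaw": [1,1,1,1,1,1,1,1,1,1]}}

```text
time: 13.45
tool_pos: [600.8, 217.5, 297.8]
ee_rot: [0.738, -0.675, -0.0, -0.0]
contact_force: [-0.1, 0.0, -2.1]
grip_width: 25.0
```

```bash
python3 st.py
python3 - <<'E'
from bench import ctrl
from h import *
c=ctrl.camera("side");im=c["image"]
cv2.imwrite("pics/side7.png",im[:,:,::-1]); np.savez("side7.npz",**c)
c=ctrl.camera("top");im=c["image"]
cv2.imwrite("pics/top7.png",im[:,:,::-1]); np.savez("top7.npz",**c)
W=world(c);z=W[...,2];ok=c["range_z"]>0
m=ok&(z>85)&(z<115)&(W[...,1]<-130)&(W[...,0]>480)&(W[...,0]<850)&(W[...,1]>-330)
r=cv2.minAreaRect(W[m][:,:2].astype(np.float32)); print(m.sum(),r,cv2.boxPoints(r).round(1).tolist(),np.median(W[m],0))
E
```

```text
q [-0.018  0.92  -1.061  1.115  0.771  1.488  2.308] p [600.79 217.53 297.84] yaw -1.482 F [-0.1  0.  -2.1] M [-0.02 -0.    0.02] w 25.0
3836 ((672.8419189453125, -224.42222595214844), (101.30484771728516, 241.36932373046875), 86.43539428710938) [[549.2000122070312, -267.5], [790.0999755859375, -282.5], [796.4000244140625, -181.39999389648438], [555.5, -166.39999389648438]] [ 671.43218659 -223.65034347  101.25362548]
```

View pics/side7.png

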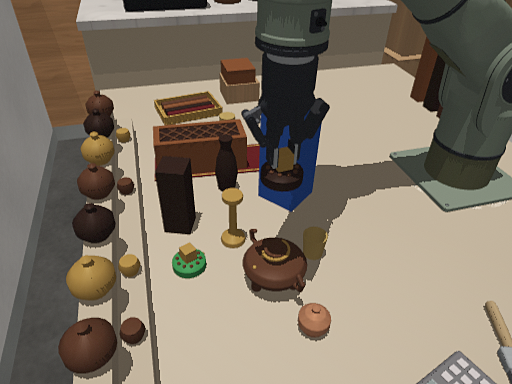

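View pics/top7.png

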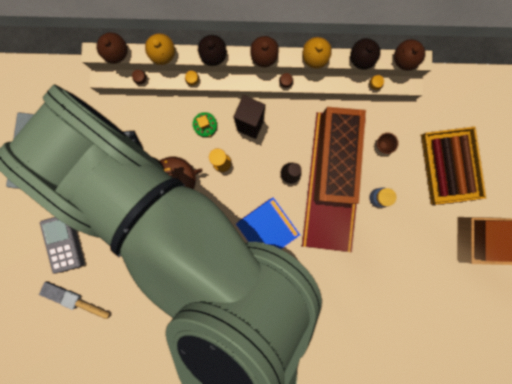

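The cover hangs level in the gripper at (283,175), the burner is open at (270,250), and everything else stands. The box lies centred at (672.8,-224.4), yaw about -0.06. I'll turn back to untwist the arm, then cross over.

{"fn": "arm_command", "kwargs": {"dp": [[0,0,0],[0,0,0],[0,0,0],[0,0,0],[0,0,0],[0,0,0],[0,0,0],[0,0,0],[0,0,0],[0,0,0]], "delta_rot": [[0,0,0.5],[0,0,0.9],[0,0,0.9],[0,0,0.9],[0,0,0.9],[0,0,0.9],[0,0,0.9],[0,0,0.9],[0,0,0.9],[0,0,0.9]], "jaw": [1,1,1,1,1,1,1,1,1,1]}}

```text
time: 14.55
tool_pos: [600.9, 217.4, 295.6]
ee_rot: [-0.369, 0.93, 0.0, -0.0]
contact_force: [-0.2, 0.5, -2.0]
grip_width: 25.0
```

{"fn": "arm_command", "kwargs": {"dp": [[0,0,0],[0,0,0],[0,0,0],[0,0,0],[0,0,0],[0,0,0],[0,0,0],[0,0,0],[0,0,0],[0,0,0]], "delta_rot": [[0,0,0.9],[0,0,0.9],[0,0,0.9],[0,0,0.9],[0,0,0.9],[0,0,0.9],[0,0,0.9],[0,0,0.9],[0,0,0.9],[0,0,0.9]], "jaw": [1,1,1,1,1,1,1,1,1,1]}}

```text
time: 15.55
tool_pos: [600.8, 217.5, 295.6]
ee_rot: [0.093, 0.996, 0.0, -0.0]
contact_force: [0.2, -1.0, -1.9]
grip_width: 25.0
```

{"fn": "arm_command", "kwargs": {"dp": [[0,0,0],[0,0,0],[0,0,0],[0,0,0],[0,0,0],[0,0,0],[0,0,0],[0,0,0],[0,0,0],[0,0,0]], "delta_rot": [[0,0,0.9],[0,0,0.9],[0,0,0.9],[0,0,0.9],[0,0,0.9],[0,0,0.9],[0,0,0.9],[0,0,0.9],[0,0,0.9],[0,0,0]], "jaw": [1,1,1,1,1,1,1,1,1,1]}}

```text
time: 16.55
tool_pos: [600.8, 217.6, 295.6]
ee_rot: [0.494, 0.87, -0.0, -0.0]
contact_force: [-0.1, 0.0, -2.7]
grip_width: 25.0
```

```bash
python3 st.py
python3 - <<'E'
from bench import ctrl
from h import *
s=ctrl.observe(); p=np.array(s['tool_pos']); y=2*np.arctan2(s['ee_rot'][1],s['ee_rot'][0])
d=np.array([672.8,-224.4])-p[:2]; print(d, "tool:",(d@[np.cos(y),np.sin(y)])/50,(d@[np.sin(y),-np.cos(y)])/50)
c=load("top7.npz");W=world(c);z=W[...,2];ok=c["range_z"]>0
m=ok&(z>92)&(z<110)&(W[...,1]<-190)&(W[...,0]>570)&(W[...,0]<780)&(W[...,1]>-260)
A=np.c_[W[m][:,:2],np.ones(m.sum())]; print(np.linalg.lstsq(A,W[m][:,2],rcond=None)[0])
c=load("side7.npz");W=world(c);z=W[...,2];ok=c["range_z"]>0
m=ok&(z>85)&(z<120)&(W[...,1]<-190)&(W[...,0]>570)&(W[...,0]<780)&(W[...,1]>-260);print(np.median(W[m],0))
E
```

```text
q [-0.222  0.796 -0.432  1.127  0.317  1.281 -0.09 ] p [600.79 217.56 295.65] yaw 2.108 F [-0.1  0.  -2.7] M [ 0.03 -0.01  0.01] w 25.0
[  72.00691409 -441.95808004] tool: -8.32943300608323 -3.29018568969712
[ 2.04883179e-03 -4.46868382e-03  9.78229970e+01]
[ 672.5647472  -226.80338748   98.57965111]
```

{"fn": "arm_command", "kwargs": {"dp": [[-0.4,-0.15,0],[-0.7,-0.28,0],[-0.7,-0.28,0],[-0.7,-0.28,0],[-0.7,-0.28,0],[-0.7,-0.28,0],[-0.7,-0.28,0],[-0.7,-0.28,0],[-0.7,-0.28,0],[-0.7,-0.28,0]], "delta_rot": [[0,0,0],[0,0,0],[0,0,0],[0,0,0],[0,0,0],[0,0,0],[0,0,0],[0,0,0],[0,0,0],[0,0,0]], "jaw": [1,1,1,1,1,1,1,1,1,1]}}

```text
time: 17.55
tool_pos: [658.4, -140.2, 295.7]
ee_rot: [0.492, 0.871, 0.0, -0.0]
contact_force: [0.6, 0.0, -2.3]
grip_width: 24.8
```

{"fn": "arm_command", "kwargs": {"dp": [[-0.6,-0.23,0],[-0.6,-0.23,0],[-0.4,-0.15,0],[0,0,0],[0,0,0],[0,0,0]], "delta_rot": [[0,0,0],[0,0,0],[0,0,0],[0,0,0],[0,0,0],[0,0,0]], "jaw": [1,1,1,1,1,1]}}

```text
time: 18.15
tool_pos: [673.4, -222.1, 295.8]
ee_rot: [0.492, 0.87, 0.0, -0.0]
contact_force: [-0.6, -0.0, -1.8]
grip_width: 25.3
```

```bash
python3 st.py
python3 - <<'E'
from bench import ctrl
from h import *
s=ctrl.observe(); p=np.array(s['tool_pos']); y=2*np.arctan2(s['ee_rot'][1],s['ee_rot'][0])
d=np.array([672.8,-225])-p[:2]; print(d, "tool:",(d@[np.cos(y),np.sin(y)])/50,(d@[np.sin(y),-np.cos(y)])/50)
c=ctrl.camera("side");cv2.imwrite("pics/side8.png",c["image"][:,:,::-1])
E
```

```text
q [ 0.397  0.954 -0.454  0.737  0.366  1.506  0.639] p [ 673.41 -222.1   295.78] yaw 2.112 F [-0.6 -0.  -1.8] M [-0.    0.05 -0.01] w 25.3
[-0.60714122 -2.8965348 ] tool: -0.04339014324163297 -0.04025803261580171
```

View pics/side8.png

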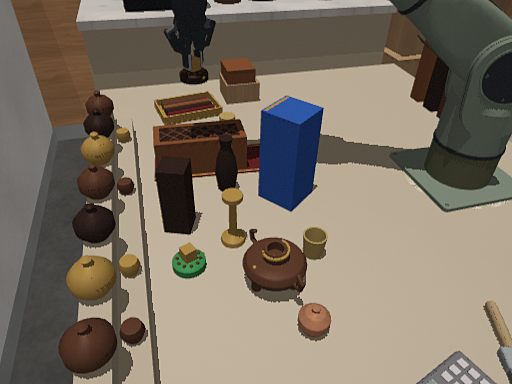

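The cover is at (195,75) above the box, and the stall is undisturbed. Going down.

{"fn": "arm_command", "kwargs": {"dp": [[-0.04,-0.04,0.3],[0,0,0.5],[0,0,0.5],[0,0,0.5],[0,0,0.4],[0,0,0.2],[0,0,0.2],[0,0,0.1],[0,0,0],[0,0,0]], "delta_rot": [[0,0,0],[0,0,0],[0,0,0],[0,0,0],[0,0,0],[0,0,0],[0,0,0],[0,0,0],[0,0,0],[0,0,0]], "jaw": [1,1,1,1,1,1,1,1,1,1]}}

```text
time: 19.2
tool_pos: [673.0, -225.7, 161.5]
ee_rot: [0.493, 0.87, 0.0, 0.0]
contact_force: [0.8, -0.4, -1.9]
grip_width: 25.1
```

{"fn": "arm_command", "kwargs": {"dp": [[0,0,0.06],[0,0,0.06],[0,0,0.04],[0,0,0.02],[0,0,0.02],[0,0,0]], "delta_rot": [[0,0,0],[0,0,0],[0,0,0],[0,0,0],[0,0,0],[0,0,0]], "jaw": [1,1,1,1,1,1]}}

```text
time: 19.8
tool_pos: [672.7, -225.7, 150.7]
ee_rot: [0.493, 0.87, 0.0, -0.0]
contact_force: [0.3, -0.7, -2.7]
grip_width: 24.8
```

```bash
python3 st.py
```

```text
q [ 0.427  1.065 -0.438  0.99   0.415  1.164  0.57 ] p [ 672.66 -225.7   150.68] yaw 2.11 F [ 0.3 -0.7 -2.7] M [ 0.01 -0.04  0.06] w 24.8
```

Not in contact yet, so I'll go down 1 mm at a time.

{"fn": "arm_command", "kwargs": {"dp": [[0,0,0.02],[0,0,0.02],[0,0,0]], "delta_rot": [[0,0,0],[0,0,0],[0,0,0]], "jaw": [1,1,1]}}

```text
time: 20.1
tool_pos: [672.7, -225.7, 148.8]
ee_rot: [0.493, 0.87, 0.0, 0.0]
contact_force: [-0.1, 0.2, -1.7]
grip_width: 25.1
```

{"fn": "arm_command", "kwargs": {"dp": [[0,0,0.01],[0,0,0.01],[0,0,0]], "delta_rot": [[0,0,0],[0,0,0],[0,0,0]], "jaw": [1,1,1]}}

```text
time: 20.4
tool_pos: [672.7, -225.7, 148.7]
ee_rot: [0.493, 0.87, 0.0, 0.0]
contact_force: [-3.9, 1.0, 8.7]
grip_width: 24.9
```

Contact at 148.7. I'll relieve the press a little and open slowly.

{"fn": "arm_command", "kwargs": {"dp": [[0,0,-0.01],[0,0,0],[0,0,0],[0,0,0],[0,0,0],[0,0,0],[0,0,0],[0,0,0]], "delta_rot": [[0,0,0],[0,0,0],[0,0,0],[0,0,0],[0,0,0],[0,0,0],[0,0,0],[0,0,0]], "jaw": [1,0.65,0.6,0.5,0.4,0.3,0.1,0]}}

```text
time: 21.2
tool_pos: [672.7, -225.7, 148.3]
ee_rot: [0.493, 0.87, 0.0, -0.0]
contact_force: [0.8, -0.2, 0.0]
grip_width: 84.9
```

{"fn": "arm_command", "kwargs": {"dp": [[0,0,-0.1],[0,0,-0.3],[0,0,-0.5],[0,0,-0.6],[0,0,-0.8],[0,0,-0.8],[0,0,0]], "delta_rot": [[0,0,0],[0,0,0],[0,0,0],[0,0,0],[0,0,0],[0,0,0],[0,0,0]], "jaw": [0,0,0,0,0,0,0]}}

```text
time: 21.9
tool_pos: [673.7, -225.7, 309.1]
ee_rot: [0.494, 0.87, 0.001, 0.004]
contact_force: [0.2, 0.0, -0.8]
grip_width: 85.6
```

```bash
python3 st.py
python3 - <<'E'
from bench import ctrl
from h import *
c=ctrl.camera("side");im=c["image"];cv2.imwrite("pics/side9.png",im[:,:,::-1])
W=world(c);z=W[...,2]
hsv=cv2.cvtColor(im,cv2.COLOR_RGB2HSV)
m=(z>145)&(z<165)&(abs(W[...,0]-673)<40)&(abs(W[...,1]+225)<40);print("knobtop",m.sum(),np.median(W[m],0) if m.any() else 0)
E
```

```text
q [ 0.398  0.947 -0.453  0.706  0.364  1.534  0.648] p [ 673.74 -225.7   309.09] yaw 2.109 F [ 0.2  0.  -0.8] M [ 0.06 -0.02  0.06] w 85.6
knobtop 85 [ 674.33277829 -218.61720989  152.87859605]
```

View pics/side9.png

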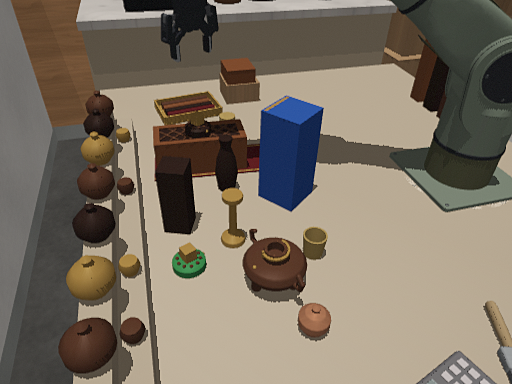

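The cover stands on the box at (200,128) with the knob up, and all pieces stand. I'll move the arm aside and check from the top.

{"fn": "arm_command", "kwargs": {"dp": [[0.2,-0.3,0],[0.4,-0.6,0],[0.4,-0.6,0],[0.4,-0.6,0],[0.4,-0.7,0],[0.2,-0.4,0],[0,0,0],[0,0,0]], "delta_rot": [[0,0,0],[0,0,0],[0,0,0],[0,0,0],[0,0,0],[0,0,0],[0,0,0],[0,0,0]], "jaw": [0,0,0,0,0,0,0,0]}}

```text
time: 22.75
tool_pos: [486.5, -222.4, 303.3]
ee_rot: [0.493, 0.87, 0.0, -0.0]
contact_force: [0.4, -0.3, 0.1]
grip_width: 85.3
```

```bash
python3 st.py
python3 - <<'E'
from bench import ctrl
from h import *
c=ctrl.camera("top");im=c["image"];cv2.imwrite("pics/top10.png",cv2.resize(im[90:270,230:430,::-1],None,fx=3,fy=3,interpolation=cv2.INTER_CUBIC))
W=world(c);z=W[...,2];ok=c["range_z"]>0
m=ok&(z>85)&(z<112)&(W[...,1]<-130)&(W[...,0]>480)&(W[...,0]<850)&(W[...,1]>-330)
r=cv2.minAreaRect(W[m][:,:2].astype(np.float32)); print(r,cv2.boxPoints(r).round().tolist())
m=ok&(z>146)&(z<165)&(abs(W[...,0]-673)<45)&(abs(W[...,1]+225)<45);print("knobtop",m.sum(),np.median(W[m],0),cv2.minAreaRect(W[m][:,:2].astype(np.float32)),np.ptp(np.sort(W[m][:,2])[3:-3]))
E
```

```text
q [ 0.641  0.617 -0.512  1.53   0.327  1.081  0.592] p [ 486.47 -222.38  303.28] yaw 2.11 F [ 0.4 -0.3  0.1] M [-0.04 -0.    0.01] w 85.3
((672.4775390625, -224.42425537109375), (101.43557739257812, 240.49850463867188), 86.38838195800781) [[549.0, -267.0], [789.0, -283.0], [796.0, -181.0], [556.0, -166.0]]
knobtop 123 [ 673.64578085 -224.96063307  154.87730149] ((674.7003173828125, -225.8763885498047), (25.194177627563477, 27.37416648864746), 35.03643035888672) 7.62697415863704
```

View pics/top10.png

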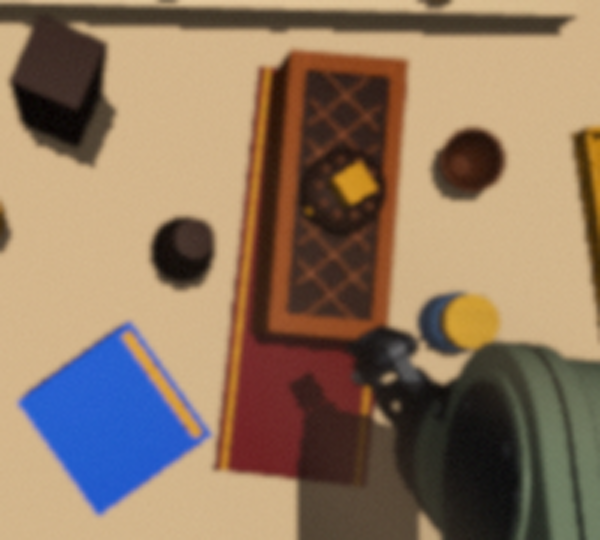

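The cover stands on the middle of the carved face at (343,190 in the crop), 1–2 mm off centre, and the arm is clear. Handing in.

```bash
python3 -c "
from bench import ctrl
print(ctrl.finish_job(), ctrl.observe()['time'])"
```

```text
the job is handed in; nothing more can be done
the job is handed in; nothing more can be done
```

I tipped the tall box forward onto its runner and unscrewed the cover by about 4.47 rad in one grip, with forces on the tool below about 15 N at every reading. I then lifted the cover clear, set it knob up on the carved face, and handed the job in at about 23 s of the 69 s. `finish_job()` reports no verdict, so the result rests on my own checks.

- **Box:** in the last top view it lies carved face up, its centre about 61 mm beyond the runner's middle and about 5 mm off its centre line. It is within about 0.03 rad of the runner's direction.
- **Cover:** it stands within about 2 mm of the box's middle, its knob top at about 155 mm as expected. I did not measure its tilt separately: the knob-top depths spread by 7.6 mm, so I judged it level by eye.
- **Other pieces:** all looked standing and unmoved in the last pictures; I did not re-measure their positions.
- **Arm:** the gripper was open and retracted, with no contact force.

The two cameras disagreed by about 3 to 6 mm in y on the knob's position. I used roughly their mean for the grasp and relied on the top view for the final check.

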